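# Clear a toppled jar from the bench conveyor with its isolator off

## Robot

A 6-joint arm with a two-finger parallel gripper is mounted at the origin on the work surface. World frame = base frame: x ahead of the robot, y to its left, z up, the work surface at z = 0. Lengths are in m, angles in rad, forces in N, time in s.
With the tool pointing down it reaches from about 0.3 to 0.875 m from the base axis. Payload 4.2 kg.
Tool frame: the origin (TCP) lies between the finger pads; the fingertips stand finger_overhang ahead of it and the grasp point (between the pads) lies 11 mm behind it (finger_overhang is the distance from the TCP to the fingertips, in m); z points along the fingers, y is the line along which they close (so a half turn about z gives the same grasp; the last joint's range is limited). The gripper opens to 85 mm and grips with 20 to 120 N. Pads are 22 mm wide; open, the fingers measure 114 mm over their backs; the gripper's body (76 mm by 85 mm) begins 54 mm behind the grasp point. The pads swing forward as they close: fully open they stand 13 mm farther back than shut.
Start: joints at [-1.279, 0.32, 1.565, -0, 1.257, -0.02], TCP at [0.176, -0.547, 0.239] pointing down, gripper open.
Joint ranges: [-3.11, 3.11], [-0.84, 2.01], [0.21, 2.61], [-1.34, 4.49], [0.05, 2.63], [-2.56, 2.56]. Speed limits (rad/s): [2.57, 2.57, 3.14, 3.14, 3.14, 3.14].

## Interface

Orientations are given as a 3x3 rotation matrix whose columns are the frame's x, y, z axes.
In Python, from station import move_ptp, movel, movej, set_gripper, wait, ik, snapshot, Unreachable, hand_in, get_clock, get_joints, get_joint_vel, get_joint_efforts, get_tool_pos, get_tcp_rot, get_wrist_force, get_ft_torque, get_grip_width, get_finger_force, finger_overhang gives the robot as it stands. Calls block until the motion is done:
- move_ptp(position, orientation): joint-space move of the TCP to a pose.
- movel(position, rot=None, vel=0.15, max_force=None): straight line of the TCP; rot=None keeps the orientation; vel is the mean speed in m/s. With max_force (N) it stops when the force on the tool has changed by that much, and returns True; else False.
- movej(angles): joint-space move.
- set_gripper(opening, f_grip=None): finger opening in m; f_grip is the grip in N (None keeps the last); returns when the fingers have stopped.
- wait(seconds).
- ik(position, orientation): joint angles nearest the present ones, or None.
- snapshot(name): name is "scene" or "top" or "wrist"; returns a dict with "image" (420x560x3 uint8, red, green, blue), "range_z" (420x560 float32, m along the optical axis (not along the pixel's ray), 0 where there is no reading), "fx", "fy", "cx", "cy" (pixels), "rvec" (rotation vector, rad) and "tvec" (3), from world to camera coordinates, as OpenCV has them; the wrist camera has in their place "T_tool_cam" (4x4, takes a point from camera to tool coordinates, whose origin is the TCP and whose axes are the flange's). Camera axes: x right, y down, z forward; pixel columns grow to the right and rows downward; lengths in m; the calibration is good to about 2 mm. The wrist camera is an equidistant fisheye: a pixel r from the principal point sees the ray r / f radians off the axis. A picture is of the moment at which its call begins: read the wrist's pose just before it.
A pose or a line that the arm cannot do raises Unreachable and nothing moves.
- hand_in(): hands the job in; it is judged then, once.
Readings, each from a call of its own:
- get_clock(): time.
- get_joints(): joint angles.
- get_joint_vel(): joint speeds.
- get_joint_efforts(): joint torques, N m.
- get_tool_pos(): TCP position.
- get_tcp_rot(): TCP orientation.
- get_wrist_force(): force on the tool from outside, world axes, zero at the start.
- get_ft_torque(): the same for the moment, N m.
- get_grip_width(): finger opening in m.
- get_finger_force(): force on a finger pad.
Only numpy, scipy, OpenCV 4.12 (cv2) and the standard library are available. Lean on these libraries where they do the work, as an engineer would, in place of code of your own. Each camera call takes 0.05 s, during which the arm holds its last target. There are 200 camera calls.

## Task

A spice jar has fallen over in the row on the little bench conveyor. Turn the isolator's rotary handle from on to off before you touch the jar, stand the jar upright in the gap where it fell, in line with the others and clear of them, setting it down gently, then turn the handle back on so that it clicks home. Leave the other jars and everything else on the table where they are.

Things in the scene. Friction and masses are not known exactly. Their poses are not given: they have to be found in the camera images.
- isolator: grey sloped-front switch housing, fixed, 130 x 130 mm foot, about 120 mm high; origin at the centre of its underside. Its square panel (130 mm) slopes 0.5 rad towards the isolator's -x side (the robot's at yaw 0): the panel's outward normal is (-0.479, 0, 0.878) in the isolator's frame, its centre at (-5, 0, 85) mm there
- handle (a joint): the isolator's black rotary handle: 0 rad = off (bar crosswise, nose to the isolator's +y, at the small square mark), 1.571 = on (bar up and down the slope, nose up the slope, at the small bar mark); clockwise, seen facing the panel, from off to on. An over-centre detent (up to about 0.45 N m) pulls it to the nearer of the two; end stops 0.08 rad beyond each
- handle_grip (a point): on the handle's axis, 30 mm above the panel, where to grip; turns with the handle: z along the panel's outward normal, y along the bar to its narrow nose, x across the bar. Bar 16 mm thick, 74 mm long (y = -36 to +38 mm, the last 10 mm at the nose only 11 mm thick), top 12 mm above this point; below it a disc of 64 mm diameter, its top 21 mm below this point
- conveyor: bench conveyor, fixed, flat dark belt 460 x 140 mm, no rails, its top 40 mm above the origin; origin at table height on the belt's centre line, x along the lane (belt from x = -190 to +270 mm), y across. Motor beside it at x = 190 to 260, y = 70 to 200, 60 mm high. Jars' places: on the centre line at x = -95, 0, +95, +190 mm; the fallen jar lies at any of the first three
- jar_fallen: square white spice jar, 46 x 46 mm body 86 mm tall, round grey cap 40 mm wide on top, 115 mm tall in all, about 0.2 kg; origin at mid-height on its centre line (57.5 mm above its underside), z axis from base to cap; it lies on one flat side across the belt, its cap roughly towards the conveyor's -y side, its centre line then 23 mm above the belt
- jar_a: square white spice jar, 46 x 46 mm body 86 mm tall, round grey cap 40 mm wide on top, 115 mm tall in all, about 0.2 kg; origin at mid-height on its centre line (57.5 mm above its underside), z axis from base to cap; stands upright in the row
- jar_b: square white spice jar, 46 x 46 mm body 86 mm tall, round grey cap 40 mm wide on top, 115 mm tall in all, about 0.2 kg; origin at mid-height on its centre line (57.5 mm above its underside), z axis from base to cap; stands upright in the row
- jar_c: square white spice jar, 46 x 46 mm body 86 mm tall, round grey cap 40 mm wide on top, 115 mm tall in all, about 0.2 kg; origin at mid-height on its centre line (57.5 mm above its underside), z axis from base to cap; stands upright at the far place, x = +190 mm on the conveyor
- pusher: wooden grinder pusher standing on end, 44 mm wide, 175 mm tall; origin under its centre; a bystander
- clamp_ring: steel ring, 72 mm wide, 22 mm high, flat on the table; origin under its centre; a bystander
- hole_plate: steel disc, 62 mm wide, 7 mm thick, flat on the table; origin under its centre; a bystander
- cup: steel cup, 80 mm wide, 90 mm tall; origin under its centre; a bystander
- scraper: spatula 240 mm long lying on the table, x along it; a bystander
Things that resemble listed ones, but are neither listed nor needed, are in the scene too. Leave any purple look-alike of the jar_b alone.

How it is judged:
On the way, in this order (a step that is already met when the one before it is completed fails the run):
1. the handle is turned off (joint below 0.2 rad) (value of joint handle below 0.2 rad), for 0.2 s.
2. with the handle off, the fallen jar stands upright and released in its gap on the belt (angle between jar_fallen's own z axis and vertical below 0.12 rad and y of jar_fallen in the frame of conveyor between -0.02 and 0.02 m and x of jar_fallen in the frame of conveyor between -0.125 and 0.125 m and z of jar_fallen in the frame of conveyor between 0.092 and 0.102 m and horizontal distance between jar_fallen and jar_a above 0.06 m and horizontal distance between jar_fallen and jar_b above 0.06 m and horizontal distance between jar_fallen and jar_c above 0.06 m and linear speed of jar_fallen below 0.02 m/s and contact force between the fingers and jar_fallen below 0.1 N and value of joint handle below 0.3 rad), for 0.3 s.
3. the handle is turned on again (joint above 1.4 rad) (value of joint handle above 1.4 rad), for 0.2 s.
At the end, for the whole second after the job is handed in: The handle rests in its on detent (joint above 1.42 rad); the fallen jar stands on the belt upright within 0.12 rad, within 20 mm of the belt's centre line, between x = -125 and +125 mm of the conveyor, its centre more than 60 mm from every other jar's, released and at rest; the other jars stand (angle between jar_fallen's own z axis and vertical below 0.12 rad and y of jar_fallen in the frame of conveyor between -0.02 and 0.02 m and x of jar_fallen in the frame of conveyor between -0.125 and 0.125 m and z of jar_fallen in the frame of conveyor between 0.092 and 0.102 m and horizontal distance between jar_fallen and jar_a above 0.06 m and horizontal distance between jar_fallen and jar_b above 0.06 m and horizontal distance between jar_fallen and jar_c above 0.06 m and linear speed of jar_fallen below 0.02 m/s and contact force between the fingers and jar_fallen below 0.1 N and value of joint handle above 1.42 rad and velocity of joint handle between -0.1 and 0.1 rad/s and angle between each of jar_a, jar_b, jar_c's own z axis and vertical below 0.15 rad); the robot touches nothing.
It fails at once if the fallen jar is touched while the handle is still on (value of joint handle above 0.7 rad and angle between jar_fallen's own z axis and vertical above 0.4 rad and contact force between the fingers and jar_fallen above 0.5 N).
It fails at once if the fallen jar is dropped or flung (faster than 0.8 m/s) (linear speed of jar_fallen above 0.8 m/s).
It fails at once if the fallen jar is pressed hard onto the belt (over 60 N) (contact force between jar_fallen and conveyor above 60 N).
It fails at once if another jar is shifted more than 20 mm or tipped (distance of any of jar_a, jar_b, jar_c from where it was at the start of the episode above 0.02 m or angle between any of jar_a, jar_b, jar_c's own z axis and vertical above 0.3 rad).
It fails at once if something else on the table is shifted more than 30 mm (distance of any of pusher, clamp_ring, hole_plate, cup, scraper from where it was at the start of the episode above 0.03 m).
It also fails if it takes over 67 s, if anything falls off the work surface, if the arm or the gripper's body presses on something with over 40 N, if the wrist force passes 120 N, or if a joint passes its speed limit or range.

## Working session

There is one attempt and no reset: what is moved stays moved. The work goes in short steps, each a Python script; the robot and the scene stay as the last script left them, time stands still between calls to the robot, and variables do not carry over. Pictures are saved under pics/ and viewed, at most 10 in all, crops included, and the job is handed in when it is done.

```bash
ls; mkdir -p pics
python3 - <<'E'
from station import *
import cv2,numpy as np,pickle
ims=[]
for n in ["scene","top"]:
    s=snapshot(n); pickle.dump(s,open(n+'.pkl','wb')); cv2.imwrite(f'pics/{n}0.png',s['image'][:,:,::-1])
    R=cv2.Rodrigues(np.array(s['rvec']))[0]; print(n,s['fx'],-R.T@np.array(s['tvec']).ravel(),R[2],get_clock())
print(finger_overhang)
E
```

```text
pics
scene 389.61378518709506 [ 0.96636621 -0.64019378  0.89529673] [-0.43693922  0.49331021 -0.75214969] 0.05
top 477.95010214236163 [ 0.29386087 -0.09707258  1.08098207] [ 0.18247446 -0.00674863 -0.98318743] 0.1
0.008
```

View pics/scene0.png

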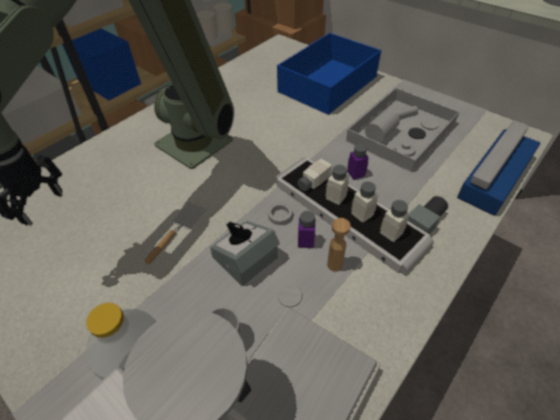

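View pics/top0.png

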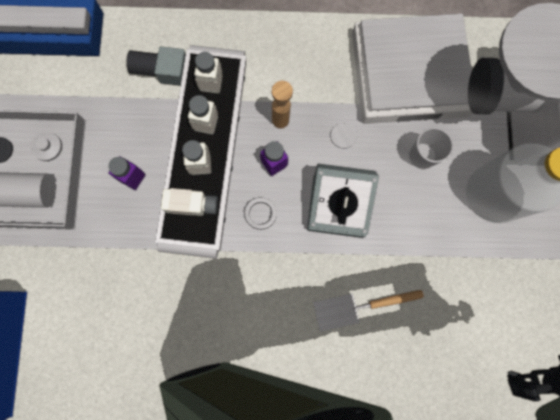

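The top view shows the belt running vertically around (205,150), with white jars standing at (208,70), (203,115) and (197,157). The fallen white jar is at (188,203), cap to the right. The isolator is at (343,202). The purple look-alikes at (274,157) and (126,171) are coloured and off the belt, so they are not the listed jars. Next I measure, and enlarge one crop to confirm.

```bash
cat > h.py <<'E'
import cv2,numpy as np,pickle
from station import *
def cloud(s):
    R=cv2.Rodrigues(np.array(s['rvec'],float))[0]; t=np.array(s['tvec'],float).ravel()
    v,u=np.mgrid[0:420,0:560]; z=s['range_z']
    P=np.stack([(u-s['cx'])/s['fx']*z,(v-s['cy'])/s['fy']*z,z],-1)
    W=(P-t)@R; W[z<=0]=np.nan
    return W
def rect(p): return cv2.minAreaRect((p[:,:2]*1000).astype(np.float32))
E
python3 - <<'E'
from h import *
s=pickle.load(open('top.pkl','rb')); W=cloud(s); im=s['image']; hsv=cv2.cvtColor(im,cv2.COLOR_RGB2HSV)
v,u=np.mgrid[0:420,0:560]
def box(a,b,c,d): return (u>=a)&(u<=c)&(v>=b)&(v<=d)
Z=W[...,2]
m=box(150,40,250,260)&(Z>.03)&(Z<.05); p=W[m]; print('belt all',rect(p),np.median(p[:,2]))
d=m&(hsv[...,2]<40); d=cv2.morphologyEx(d.astype(np.uint8),cv2.MORPH_OPEN,np.ones((3,3)))>0; print('belt dark',rect(W[d]),cv2.boxPoints(rect(W[d])))
# tops of standing jars
for n,b in dict(j1=(185,45,225,95),j2=(180,90,220,135),j3=(175,135,215,175)).items():
    p=W[box(*b)&(Z>.145)&(Z<.165)]; print(n,len(p),p.mean(0) , cv2.minEnclosingCircle((p[:,:2]*1000).astype(np.float32)) if len(p) else 0)
k=box(155,182,222,222)&(Z>.055)&(Z<.1); p=W[k]; print('fallen',len(p),rect(p),np.percentile(p[:,2],[5,50,95]))
w=k&(hsv[...,2]>120)&(Z>.078); print('body',rect(W[w]),W[w].mean(0))
# isolator panel
k=box(300,160,385,245)&(Z>.02)
pn=k&(hsv[...,2]>130)&box(318,172,370,228); p=W[pn]; 
for _ in range(5):
    c=p.mean(0); n=np.linalg.svd(p-c,full_matrices=False)[2][2]; n*=np.sign(n[2]); r=abs((p-c)@n); p=p[r<max(.002,np.median(r)*2.5)]
print('panel c',c,'n',n,len(p), 'housing',rect(W[k&(Z<.11)&(Z>.03)]),'yaw',np.arctan2(-n[1],-n[0]))
hh=((W-c)@n); q=k&(hh>.034)&(hh<.05); print('handle top',q.sum(),W[q].mean(0),hh[q].mean(),rect(W[q]))
for n_,lo,hi in (('tall',.06,.3),):
    pass
a=cv2.resize(im[40:250,150:390],(720,630))[:600]; cv2.imwrite('pics/crop.png',a[:,:,::-1])
E
```

```text
belt all ((616.5192260742188, 106.30120849609375), (223.48129272460938, 492.69903564453125), 85.12593078613281) 0.03986631327995749
belt dark ((614.6029663085938, 67.49028015136719), (112.99237060546875, 433.0609130859375), 84.75362396240234) [[393.8137    31.030022]
 [825.06036   -8.568474]
 [835.3922   103.95054 ]
 [404.14557  143.54904 ]]
j1 299 [0.76158387 0.05232653 0.15362487] ((762.4275512695312, 52.55537414550781), 20.71165657043457)
j2 302 [0.66395006 0.05923306 0.15382095] ((665.1737670898438, 60.39828109741211), 20.101947784423828)
j3 315 [0.56805016 0.06696712 0.15390882] ((569.3232421875, 67.32028198242188), 20.213335037231445)
fallen 1218 ((477.3150329589844, 81.71324157714844), (115.47372436523438, 47.238346099853516), 87.04527282714844) [0.06729957 0.08430767 0.08812492]
body ((477.92169189453125, 92.83477020263672), (93.23731231689453, 47.231201171875), 87.14777374267578) [0.47727565 0.09493105 0.08506531]
panel c [ 0.48909519 -0.24730532  0.08968205] n [-0.47495171  0.0508724   0.87854019] 1752 housing ((492.84942626953125, -247.13751220703125), (130.607666015625, 141.47361755371094), 84.06005859375) yaw -0.10670385154190716
handle top 254 [ 0.46156882 -0.24300285  0.12093785] 0.0407520456975543 ((465.2852478027344, -243.85971069335938), (16.270998001098633, 66.97784423828125), 83.92145538330078)
```

View pics/crop.png

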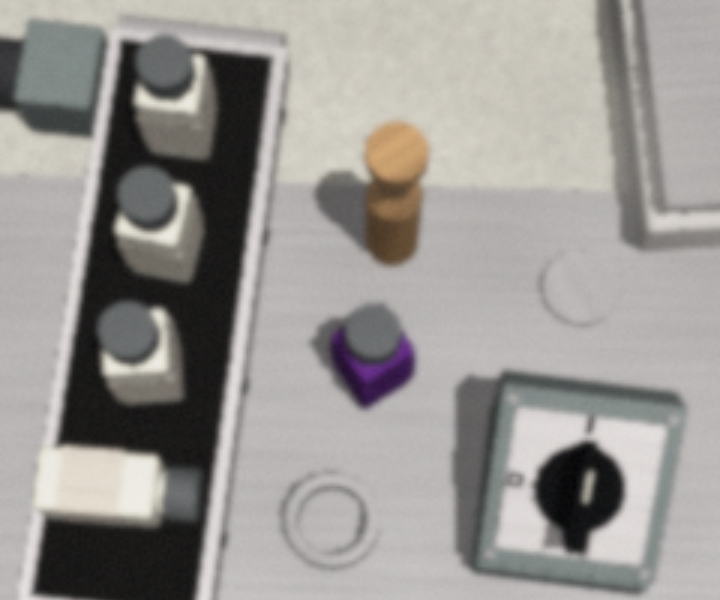

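The crop shows the handle with its nose up, at the bar mark (590,425), so it is on. The white fallen jar lies at (110,485) with its cap to the right (conveyor -y), one place short of jar j3. That puts the fallen jar at x = -95. The measured heights fit: caps 0.154, jar side 0.085, panel normal as specified. Next, a reachability check for the whole plan.

```bash
cat >> h.py <<'E'
from scipy.spatial.transform import Rotation as Ro
yi=-0.105; n=np.array([-.479*np.cos(yi),-.479*np.sin(yi),.878]); n/=np.linalg.norm(n)
G=np.array([.472,-.2446,.1108])            # handle grip point
ty=np.array([-np.sin(yi),np.cos(yi),0])    # isolator y
def hrot(sgn): y=sgn*ty; z=-n; return np.c_[np.cross(y,z),y,z]
yc=-0.082; cx_=np.array([np.cos(yc),np.sin(yc),0])
ax=np.array([-.0515,-.9987,0])             # fallen jar base->cap
J=np.array([.4773,.0817,.063]); PL=np.array([.4740,.0745,.0975])
def jrot(sgn,lean,xd):  # tool closing along +-xd, tool z down leaned about xd
    y=sgn*xd; z0=Ro.from_rotvec(xd*lean).apply([0,0,-1.]); return np.c_[np.cross(y,z0),y,z0]
E
python3 - <<'E'
from h import *
np.set_printoptions(precision=2,suppress=True)
for s in (1,-1):
    R=hrot(s); print('handle',s,ik(G-n*.007,R),ik(G+n*.08,R))
px=np.array([-ax[1],ax[0],0])
for s in (1,-1):
  for L in (.3,.45,.6):
    A=jrot(s,L,px); B=jrot(s,L-np.pi/2,cx_)
    M=jrot(s,L-np.pi/4,cx_)
    print(s,L,A[:,2],B[:,2]); 
    for p,R in ((J,A),(J+[0,0,.1],A),(PL+[0,0,.05],M),(PL,B),(PL-B[:,2]*.1,B)): print('   ',ik(p,R))
E
```

```text
handle 1 None None
handle -1 [-0.64  0.26  2.19  0.78  0.36  0.35] [-0.7   0.09  2.15  0.54  0.55  0.56]
1 0.3 [ 0.02  0.3  -0.96] [-0.08 -0.95 -0.3 ]
    [-0.05  0.38  2.05  0.44  0.76 -0.32]
    [-0.05  0.24  1.93  0.36  1.   -0.19]
    [ 0.4   0.37  1.84 -0.46  1.21  0.71]
    [ 0.62  0.79  1.79 -0.82  1.65  1.15]
    [ 0.73  0.81  1.6  -0.75  1.81  1.08]
1 0.45 [ 0.02  0.43 -0.9 ] [-0.07 -0.9  -0.43]
    [-0.14  0.4   2.06  0.63  0.82 -0.56]
    [-0.14  0.26  1.95  0.53  1.04 -0.38]
    [ 0.33  0.32  1.86 -0.34  1.12  0.59]
    [ 0.6   0.72  1.81 -0.78  1.54  1.1 ]
    [ 0.7   0.72  1.62 -0.7   1.72  1.03]
1 0.6 [ 0.03  0.56 -0.83] [-0.07 -0.82 -0.56]
    [-0.22  0.45  2.08  0.79  0.9  -0.76]
    [-0.22  0.3   1.97  0.68  1.1  -0.56]
    [ 0.24  0.28  1.89 -0.2   1.04  0.44]
    [ 0.57  0.64  1.83 -0.72  1.44  1.05]
    [ 0.67  0.63  1.65 -0.65  1.63  0.98]
-1 0.3 [ 0.02  0.3  -0.96] [-0.08 -0.95 -0.3 ]
    None
    None
    [ 0.4   0.37  1.84 -0.46  1.21 -2.43]
    [ 0.62  0.79  1.79 -0.82  1.65 -1.99]
    [ 0.73  0.81  1.6  -0.75  1.81 -2.06]
-1 0.45 [ 0.02  0.43 -0.9 ] [-0.07 -0.9  -0.43]
    None
    None
    [ 0.33  0.32  1.86 -0.34  1.12 -2.56]
    [ 0.6   0.72  1.81 -0.78  1.54 -2.04]
    [ 0.7   0.72  1.62 -0.7   1.72 -2.11]
-1 0.6 [ 0.03  0.56 -0.83] [-0.07 -0.82 -0.56]
    [-0.22  0.45  2.08  0.79  0.9   2.38]
    None
    None
    [ 0.57  0.64  1.83 -0.72  1.44 -2.1 ]
    [ 0.67  0.63  1.65 -0.65  1.63 -2.16]
```

```bash
cat >> h.py <<'E'
def turn(dang):   # rotate handle by dang about panel normal (+ = towards off): pure joint 6
    R=get_tcp_rot(); p=np.array(get_tool_pos()); q=np.array(get_joints())
    for k in range(1,7):
        Rk=Ro.from_rotvec(n*dang*k/6).as_matrix()@R; qk=ik(p,Rk)
        movej(qk)
    print('turned q6',q[5],get_joints()[5],'w',get_grip_width(),'F',get_wrist_force(),'t',get_clock())
def axis_check():
    s=snapshot('top'); W=cloud(s); hh=(W-(G-.03*n))@n; v,u=np.mgrid[0:420,0:560]
    q=(u>300)&(u<385)&(v>160)&(v<245)&(hh>.034)&(hh<.05); print('handle',q.sum(),rect(W[q]) if q.sum()>20 else 0)
E
python3 - <<'E'
from h import *
np.set_printoptions(precision=3,suppress=True)
R=hrot(-1); g=G-n*.008   # grasp pt 3 mm above grip point
set_gripper(.05,80)
move_ptp(g+n*.09,R); print(get_clock(),get_tool_pos())
print('stop',movel(g,R,vel=.12,max_force=15),np.array(get_tool_pos())-g,get_wrist_force())
set_gripper(0.0,80); print(get_grip_width(),get_finger_force(),get_wrist_force(),get_clock())
turn(np.pi/2+.03)
set_gripper(.05); movel(np.array(get_tool_pos())+n*.1,vel=.2); print(get_clock())
axis_check()
E
```

```text
2.0333 [ 0.433 -0.242  0.183]
stop False [ 0. -0.  0.] [ 0.421 -0.096 -0.168]
0.014912159957950661 77.96218514442444 [-3.753  1.348  6.261] 3.3417
turned q6 0.34480452670963907 -1.2536704648244006 w 0.014708264180682083 F [-6.932  8.946  4.709] t 5.5083
6.5917
handle 145 ((465.379150390625, -243.0423583984375), (73.67157745361328, 17.567747116088867), 83.89987182617188)
```

The handle is off: the bar now lies along isolator y. Next is the jar grasp, lift and upright rotation, stopping at a hover.

```bash
cat >> h.py <<'E'
px=np.array([-ax[1],ax[0],0]); px/=np.linalg.norm(px)
A=jrot(1,.45,px); pA=J+[0,0,.005]+.011*A[:,2]
up=np.array([0,0,1.]); cap=ax/np.linalg.norm(ax)
F0=np.c_[px,np.cross(cap,px),cap]; F1=np.c_[cx_,np.cross(up,cx_),up]
RR=F1@F0.T; B=RR@A
def tcp_at(c,f=1.): # tool pose with jar centre at c, fraction f of the uprighting
    r=Ro.from_rotvec(Ro.from_matrix(RR).as_rotvec()*f).as_matrix()
    return c+r@(pA-J), r@A
E
python3 - <<'E'
from h import *
np.set_printoptions(precision=3,suppress=True)
print(B[:,2],Ro.from_matrix(RR).magnitude())
set_gripper(.066,50)
move_ptp(pA-A[:,2]*.03+[0,-.03,.16],A)
movel(pA-A[:,2]*.09,A,vel=.2)
print('stop',movel(pA,A,vel=.1,max_force=12),get_wrist_force(),get_clock())
set_gripper(0.02,50); print(get_grip_width(),get_finger_force(),get_wrist_force(),get_clock())
movel(pA+[0,0,.11],vel=.1)
c0=J+[0,0,.11]; c1=PL+[0,0,.08]
for k in range(1,9):
    f=k/8; move_ptp(*tcp_at(c0+(c1-c0)*f,f))
print(get_grip_width(),get_wrist_force(),get_tool_pos(),get_clock())
s=snapshot('scene'); pickle.dump(s,open('s1.pkl','wb')); cv2.imwrite('pics/s1.png',cv2.resize(s['image'][110:290,240:480],(800,600))[:,:,::-1])
E
```

```text
[-0.074 -0.897 -0.435] 1.5710285450595285
stop False [0.678 0.495 0.628] 9.7917
0.045210591072263474 52.37261116504669 [ 0.233 -1.983  5.356] 10.1
0.04507003978847254 [-0.653 -0.671 -0.595] [0.473 0.069 0.172] 13.7
```

View pics/s1.png

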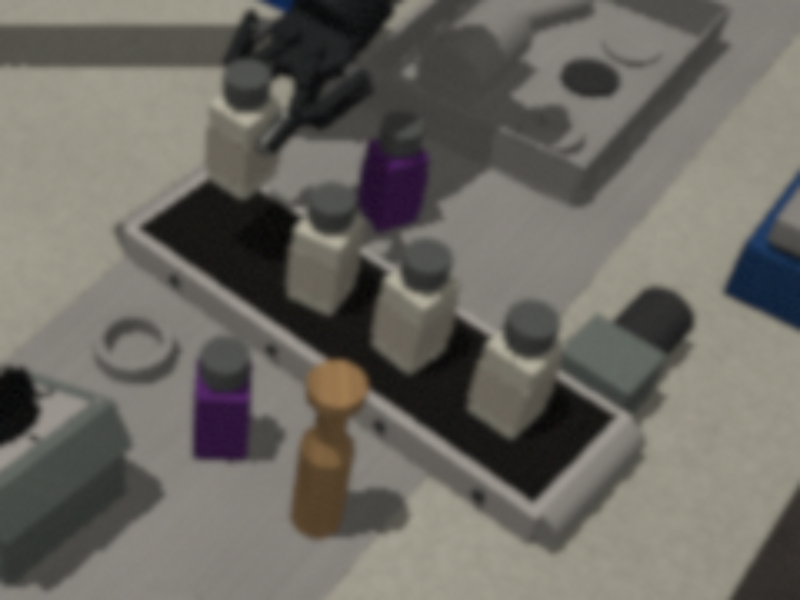

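The crop shows the jar upright in the gripper at (240,130), above its gap. The purple look-alike at (395,170) is near the wrist, so I check its position before lowering.

Run:
```python
from h import *
np.set_printoptions(precision=3,suppress=True)
W=cloud(pickle.load(open('top.pkl','rb'))); p=W[150:195,100:150].reshape(-1,3); p=p[p[:,2]>.03]
print('purple',p.min(0),p.max(0)); p=p[p[:,2]>.105]; print(p.mean(0))
# upright check of held jar from scene depth: cap top plane vs gripper
print(*tcp_at(PL))
s=snapshot('scene'); W=cloud(s); v,u=np.mgrid[0:420,0:560]
g=(W[...,1]>.14)&(W[...,1]<.34)&(W[...,0]>.47)&(W[...,0]<.6)&(W[...,2]>.12)&(W[...,2]<.4); q=W[g]
print('arm points',len(q))
for y0 in np.arange(.14,.34,.03):
    r=q[abs(q[:,1]-y0)<.015]; 
    if len(r)>5: print(round(y0,2),'x max',r[:,0].max(),'zmin',r[:,2].min())
h=W[(abs(W[...,0]-.474)<.03)&(abs(W[...,1]-.0745)<.03)&(W[...,2]>.225)]; print('cap',h.mean(0),np.percentile(h[:,2],[5,95]))
```

```text
purple [0.511 0.196 0.03 ] [0.571 0.256 0.12 ]
[0.541 0.226 0.115]
[0.474 0.07  0.093] [[ 0.036  0.997 -0.074]
 [ 0.434 -0.082 -0.897]
 [-0.9   -0.    -0.435]]
arm points 2545
0.14 x max 0.5486777077634131 zmin 0.19695826334523123
0.17 x max 0.5218007748680198 zmin 0.2103613020520996
0.2 x max 0.5233038983648733 zmin 0.22324553162237668
0.23 x max 0.5444923876188983 zmin 0.12004677580705447
0.26 x max 0.5261658342248021 zmin 0.24816842193015815
0.29 x max 0.5509696622781484 zmin 0.2665296214198425
0.32 x max 0.5637493356094487 zmin 0.27372429246289687
cap [0.477 0.069 0.235] [0.227 0.238]
```

Run:
```python
from h import *
np.set_printoptions(precision=3,suppress=True)
Rz=Ro.from_rotvec([0,0,.07]).as_matrix(); P2=PL-.010*cx_
p,R=tcp_at(PL); off=Rz@(p-PL); R=Rz@R
move_ptp(P2+[0,0,.08]+off,R)
print('early stop',movel(P2+[0,0,.012]+off,R,vel=.08,max_force=6))
print('down',movel(P2+[0,0,-.006]+off,R,vel=.02,max_force=4),np.array(get_tool_pos())-off,get_wrist_force(),get_clock())
wait(.2)
set_gripper(.064,20); wait(.3); print(get_grip_width(),get_finger_force(),get_wrist_force())
print('back',movel(np.array(get_tool_pos())-R[:,2]*.1,R,vel=.1,max_force=10),get_clock())
s=snapshot('scene'); pickle.dump(s,open('s2.pkl','wb')); cv2.imwrite('pics/s2.png',cv2.resize(s['image'][110:290,240:480],(800,600))[:,:,::-1])
W=cloud(snapshot('top'))
h=W[(abs(W[...,0]-P2[0])<.035)&(abs(W[...,1]-P2[1])<.035)&(W[...,2]>.145)&(W[...,2]<.165)]; print('cap',len(h),rect(h) if len(h) else 0,np.median(h[:,2]))
c=h-h.mean(0); print('tilt',np.linalg.svd(c,full_matrices=False)[2][2])
```

```text
early stop False
down True [0.464 0.075 0.097] [0.702 0.971 4.452] 15.6833
0.06412386589316536 0.0 [-0.347  0.054  1.031]
back False 17.6583
cap 323 ((463.8454895019531, 73.044189453125), (38.952293395996094, 37.27189636230469), 47.030738830566406) 0.1540123700740468
tilt [ 0.025  0.032 -0.999]
```

View pics/s2.png

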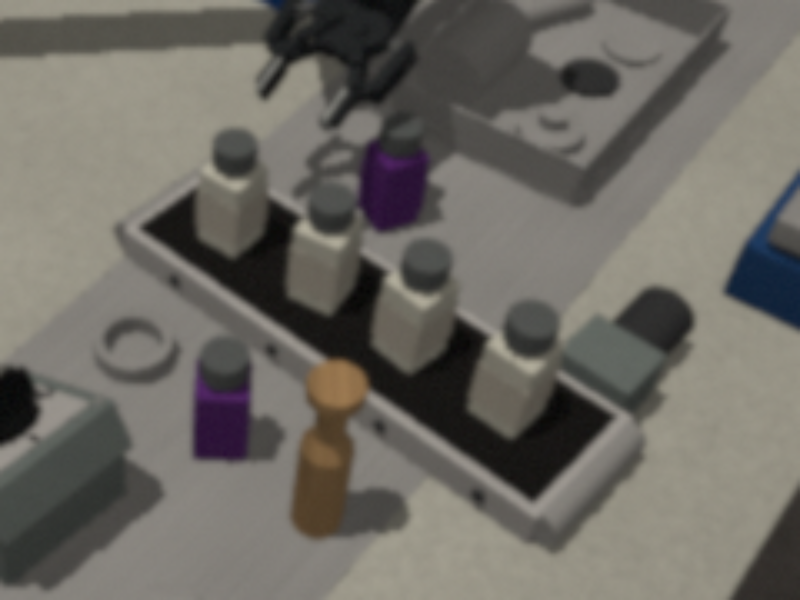

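The jar stands upright at (232,195), in line with the others and clear of them (cap 0.154 high, about 105 mm from its neighbour). Nothing else has moved. Next I turn the handle back on.

Run:
```python
from h import *
np.set_printoptions(precision=3,suppress=True)
R=Ro.from_rotvec(n*np.pi/2).as_matrix()@hrot(-1); g=G-n*.008
p=np.array(get_tool_pos()); movel(p+[-.05,0,.2],vel=.25)
set_gripper(.05,80)
move_ptp([.40,-.05,.33],R); move_ptp(g+n*.1,R); print(get_joints(),get_clock())
print('stop',movel(g,R,vel=.12,max_force=15))
set_gripper(0,80); print(get_grip_width(),get_wrist_force())
turn(-np.pi/2-.03)
set_gripper(.05); movel(np.array(get_tool_pos())+n*.12,vel=.2); print(get_clock())
axis_check()
W=cloud(snapshot('top'))
for c in ((464,73),(569,67),(664,59),(761,52)):
    h=W[(abs(W[...,0]*1000-c[0])<35)&(abs(W[...,1]*1000-c[1])<35)&(W[...,2]>.145)&(W[...,2]<.165)]; print(len(h),h.mean(0))
s=snapshot('top'); cv2.imwrite('pics/s3.png',cv2.resize(s['image'][40:250,100:380],(800,600))[:,:,::-1])
```

```text
[-0.705  0.065  2.139  0.519  0.579 -0.988] 21.0583
stop False
0.014275136027301454 [-11.818  -2.053   3.665]
turned q6 -1.2259711617647904 0.34958249503825334 w 0.01500410207784978 F [-0.295 -2.581  0.587] t 24.6
25.7833
handle 276 ((465.6681213378906, -244.09036254882812), (16.57243537902832, 68.20271301269531), 83.3388442993164)
325 [0.463 0.072 0.154]
315 [0.568 0.067 0.154]
299 [0.664 0.059 0.154]
295 [0.762 0.052 0.154]
```

View pics/s3.png

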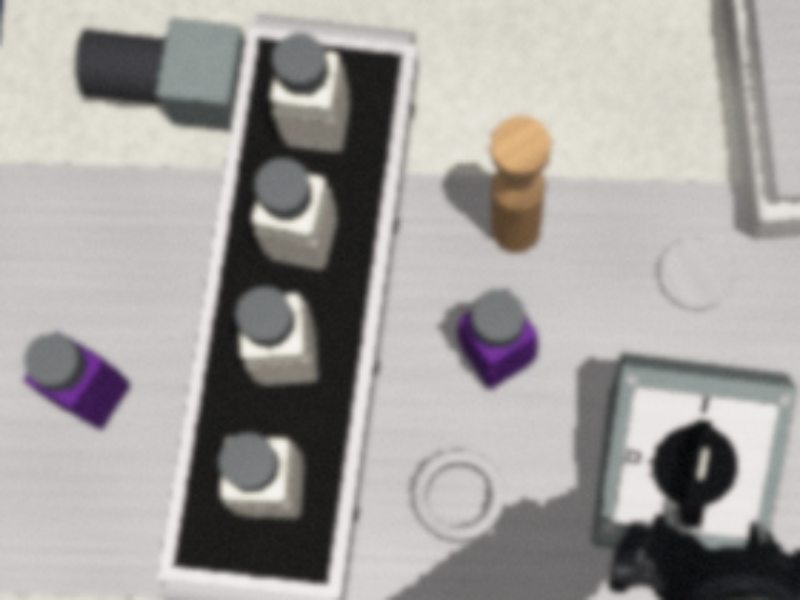

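The handle is back at the bar mark (703,425), all four jars stand in line, and the gripper is clear. Handing in.

```bash
python3 -c "
from station import *
wait(.5); print(hand_in(), get_clock())"
```

```text
the job is handed in; nothing more can be done
the job is handed in; nothing more can be done
```

I turned the handle off, stood the fallen jar upright and released in its gap (about 105 mm from its neighbour), turned the handle back on, and handed the job in at about 26 s; no verdict was shown.

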